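Hold the spring clip open over the tall card

TASK

I want to slip a label under the clip on the tall card. Squeeze the handles of the steel spring clip to spread it open, lift it off the low card, and hold it wide open over the middle of the tall card's top edge: one jaw on each side, neither touching the card, with about 15 mm of the card inside the mouth. Leave both card stands and the small things around them where they are, and finish while still holding the clip open there; do not let it close or let go.

Things in the scene. Friction and masses are not known exactly. Their poses are not given: they have to be found in the camera images.
- clip: steel spring clip, 32 mm wide, 76 mm high, 0.05 to 0.1 kg, mouth down, two flat handles up in a V. Starts shut on the low card's top edge, roof of its mouth resting on the edge. Origin: half-way between the two hinge pins, 6 mm above the roof of the mouth. z points from mouth to handles; x is the squeezing line (across the card); y runs along the card's edge
- clip_grip (a point): point between the handles where they are squeezed, 30 mm above the clip's origin; the handle tops are 12 mm higher. Over their outsides the handles measure about 48 mm at the top when shut, and about 17 mm and parallel at the stop. Each handle takes about 4 N to begin with, 9 N at the stop; 20 to 30 N against the stop does no harm. Axes as the clip
- clip_mouth (a point): the open end of the mouth: half-way between the two jaw lips' lower ends when shut, 34 mm below the clip's origin along its z, 28 mm below the roof of the mouth
- clip_jaw_a (a joint): swing of the jaw on the clip's +x side: 0 rad shut, about 0.03 on the low card, 0.36 at the stop, where the two lips stand about 24 mm apart
- clip_jaw_b (a joint): the same for the jaw on the -x side; the two jaws always swing together
- tall_stand: the tall card: stiff white upright card 120 mm wide and 4 mm thick in a heavy wooden foot (75 x 110 x 27 mm, 0.6 to 0.9 kg, not fixed to the worktop); the card's top edge is 125 mm above the worktop. Origin: centre of the underside of the foot; z up, y along the width of the card, x square to the card's faces
- tall_stand_edge (a point): middle of the tall card's top edge, 125 mm above the worktop; axes as its stand
- low_stand: the low card: stiff white upright card 120 mm wide and 4 mm thick in a heavy wooden foot (75 x 110 x 27 mm, 0.6 to 0.9 kg, not fixed to the worktop); the card's top edge is 75 mm above the worktop. Origin: centre of the underside of the foot; z up, y along the width of the card, x square to the card's faces
- low_stand_edge (a point): middle of the low card's top edge, 75 mm above the worktop; axes as its stand
- shot_glass: small clear glass, 48 mm across, 61 mm high, a bystander; origin at the centre of its underside
- jigger: double-coned metal bar measure, 43 mm across, 70 mm high, a bystander; origin at the centre of its underside
- egg_cup: metal egg cup, 46 mm across, 60 mm high, a bystander; origin at the centre of its underside
Not all that is in view belongs to the job. Leave any turquoise look-alike of the tall_stand alone. What is shaped like the clip but pink is not meant.

How it is judged:
On the way:
1. the clip is held open, lifted clear above the low card (contact force between the fingers and clip above 1 N and value of joint each of clip_jaw_a, clip_jaw_b above 0.24 rad and contact force between clip and low_stand below 0.2 N and contact force between clip and tall_stand below 0.2 N and height (world z) of clip_mouth above 0.09 m), for 0.2 s.
At the end, for the whole second after the job is handed in: Clip still held, at rest, both jaws at least 0.24 rad open, upright and in line with the tall card within 0.25 rad, touching no card; the card reaches 7 to 23 mm into the mouth, within 8 mm of its middle and 25 mm of the card's middle. Stands and bystanders within 15 mm of their start (contact force between the fingers and clip above 1 N and value of joint each of clip_jaw_a, clip_jaw_b above 0.24 rad and contact force between clip and low_stand below 0.2 N and contact force between clip and tall_stand below 0.2 N and contact force between clip and shot_glass below 0.2 N and contact force between clip and jigger below 0.2 N and contact force between clip and egg_cup below 0.2 N and z of clip_mouth in the frame of tall_stand_edge between -0.023 and -0.007 m and x of clip_mouth in the frame of tall_stand_edge between -0.008 and 0.008 m and y of clip_mouth in the frame of tall_stand_edge between -0.025 and 0.025 m and angle between the y axis of clip and the y axis of tall_stand, either way round below 0.25 rad and angle between clip's own z axis and vertical below 0.25 rad and linear speed of clip below 0.02 m/s and distance of each of tall_stand, low_stand, shot_glass, jigger, egg_cup from where it was at the start of the episode below 0.015 m and angle between each of tall_stand, low_stand's own z axis and vertical below 0.1 rad); the arm keeps its last pose, push and grip.
It fails at once if a card stand is pushed away or tipped (distance of any of tall_stand, low_stand from where it was at the start of the episode above 0.02 m or angle between any of tall_stand, low_stand's own z axis and vertical above 0.2 rad).
It fails at once if a bystander is moved or knocked over (distance of any of shot_glass, jigger, egg_cup from where it was at the start of the episode above 0.02 m or angle between any of shot_glass, jigger, egg_cup's own z axis and vertical above 0.4 rad).
It also fails if it takes over 35 s, if anything falls off the work surface, if the arm or the gripper's body presses on something with over 40 N, if the wrist force passes 120 N, or if a joint passes its speed limit or range.

ROBOT

A 7-joint arm with a two-finger parallel gripper is mounted at the origin on a cart in front of the work surface, level with it; the furniture and walls round the work are solid. World frame = base frame: x ahead of the robot, y to its left, z up, the work surface at z = 0. Lengths are in m, angles in rad, forces in N, time in s.
With the tool pointing down it reaches from about 0.4 to 0.85 m from the base axis. Payload 4.5 kg.
Tool frame: the origin (TCP) lies midway between the tips of the shut fingers; the grasp point (between the pads) lies 19 mm behind it; z points along the fingers, y is the direction in which the jaws open and shut (so a half turn about z gives the same grasp; the last joint's range is limited). The gripper opens to 88 mm and grips with 3 to 60 N. Pads are 18 mm wide; open, the fingers measure 123 mm over their backs; the gripper's body (75 mm by 187 mm) begins 45 mm behind the grasp point.
Start: joints at [-1.2, 0.689, -0.195, 1.565, 0.157, 0.902, -0.215], TCP at [0.207, 0.59, 0.216] pointing down, gripper open.
Joint ranges: [-3.01, 3.01], [-0.46, 2.08], [-1.47, 1.51], [0.13, 2.56], [-1, 4.14], [0.04, 2.09], [-2.66, 2.66]. Speed limits (rad/s): [2.57, 2.57, 3.14, 3.14, 3.14, 3.14, 3.14].

INTERFACE

Orientations are given as a unit quaternion [x, y, z, w].
In Python, from plant import r gives the robot as it stands. The module is installed in compiled form; this text tells all that it offers.
- The arm moves only by the shell command python3 -m jog 'ROWS' [FORCE]. ROWS is JSON, a list of rows, each an object with "translation": the shift along the tool's x, y, z in units of 40 mm (1.0 is 40 mm), a list of three; "twist": the turn about the tool's z in units of 6 degrees (1.0 is 6 degrees); "claw": the opening in per cent of the stroke, from 0 (shut) to 100 (fully open). A call has 1 to 20 rows; each row shifts and turns the commanded pose from where the row before left it, along the tool's axes as they then stand; what a row does not reach is not made up. A row lasts 1/12 s, in which the tool goes at most 41.7 mm and 7.16 degrees, less where a joint would pass 70% of its speed; a pose out of reach is approached as far as the arm can. A call is refused whole if a number of a shift passes 1 or a number of a turn 1, either way. A call with a gripper value outside its range is refused whole. The fingers move at their own pace and stop on an object; FORCE is the grip in N (left out, the last holds). Time passes only in rows, so rows that do not move let the fingers close. It gives the time, the measured TCP pose, the force and the opening at its end, in the units of the state.
- r.get_state(): the state, without advancing time (a new reading comes with each control period).
- r.snapshot(name): name is "side" or "top"; returns a dict with "img" (400x640x3 uint8, red, green, blue), "fx", "fy", "cx", "cy" (pixels), "origin" and "rotation" of the camera in the world. Camera axes: x right, y up, looking along -z (the intrinsics and any distortion apply to the point x, -y, -z); pixel columns grow to the right and rows downward; lengths in m; the calibration is good to about 2 mm. A picture is of the moment at which its call begins. There is no depth.
- r.finish_job(): hands the job in, once; it reports no verdict.
Trained networks look in the newest picture that a camera, given by its name, has taken for a name from the list of things; names that differ only in an ending like _2 or _b are one class to them, and where a whole thing is asked for, a point or a joint stands for the part that bears it (a point fixed in the world has none). Each returns a list of dicts, best first, with "confidence" (0 to 1); they miss things now and then, are a little off and sometimes report something else, mostly with a low value. They report only what shows in the picture. A call takes as long as a camera call. They do not tell look-alikes from the thing itself.
- r.spot_in(label, camera): "rect" ([left, top, right, bottom] in pixels, round what is visible of it).
- r.spot_point(label, camera): "location" ([row, column] in pixels: a listed point, or the origin of a listed thing).
The state is a dict: "clock": time; "q": joint angles; "qd": joint speeds; "joint_torque": joint torques, N m; "tool_pos": TCP position; "eef_rot": TCP orientation; "contact_force": force on the tool from outside, world axes, zero at the start; "moment": the same for the moment, N m; "opening": opening from 0.0 (shut) to 1.0 (fully open).
Only numpy, scipy, OpenCV 4.12 (cv2) and the standard library are available. Lean on these libraries where they do the work, as an engineer would, in place of code of your own. Each camera call takes 0.05 s, during which the arm holds its last target. There are 200 camera calls.

## Working session

There is one attempt and no reset: what is moved stays moved. The work goes in short steps, Python scripts to look and compute and a shell command to move; the robot and the scene stay as the last step left them, time stands still between calls to the robot, and variables do not carry over. Pictures are saved under pics/ and viewed, about 8 in all and at most 12, crops included, and the job is handed in when it is done.

```bash
mkdir -p pics; cat > h.py <<'E'
from plant import r
import numpy as np, cv2
from scipy.spatial.transform import Rotation as R
def snap(c,name=None):
    s=r.snapshot(c)
    if name: cv2.imwrite(f'pics/{name}.png',s['img'][:,:,::-1])
    return s
def ray(s,rc):
    d=np.array([(rc[1]-s['cx'])/s['fx'],-(rc[0]-s['cy'])/s['fy'],-1.])
    d=np.array(s['rotation']).reshape(3,3)@d
    return np.array(s['origin']),d/np.linalg.norm(d)
def onz(s,rc,z):
    o,d=ray(s,rc); return o+d*(z-o[2])/d[2]
def proj(s,p):
    c=np.array(s['rotation']).reshape(3,3).T@(np.array(p)-s['origin'])
    return np.array([s['cy']-s['fy']*c[1]/-c[2], s['cx']+s['fx']*c[0]/-c[2]])
def tri(s1,a,s2,b):
    o1,d1=ray(s1,a);o2,d2=ray(s2,b)
    t=np.linalg.lstsq(np.c_[d1,-d2],o2-o1,rcond=None)[0]
    p,q=o1+d1*t[0],o2+d2*t[1]
    return (p+q)/2,np.linalg.norm(p-q)
E
python3 - <<'E'
from h import *
np.set_printoptions(precision=3,suppress=True)
S={c:snap(c,c+'0') for c in('side','top')}
for c,s in S.items(): print(c,s['origin'],np.array(s['rotation']).round(3).tolist(),s['fx'],s['cx'],s['cy'],[k for k in s])
for l in ['clip','clip_grip','clip_mouth','tall_stand_edge','low_stand_edge','tall_stand','low_stand','shot_glass','jigger','egg_cup']:
    for c in S:
        print(l,c,[(np.round(d['location']).tolist(),round(d['confidence'],2)) for d in r.spot_point(l,c)[:4]])
E
```

```text
side [ 0.109 -0.874  0.652] [0.476, -0.096, -0.178, 0.856] 421.81680356435436 325.4050865897556 196.17479546341534 ['img', 'fx', 'fy', 'cx', 'cy', 'origin', 'rotation']
top [ 0.28  -0.052  1.292] [-0.064, 0.052, 0.712, -0.697] 468.3950727482871 321.15252199352807 204.75393092321747 ['img', 'fx', 'fy', 'cx', 'cy', 'origin', 'rotation']
clip side [([274.0, 390.0], 0.85), ([238.0, 344.0], 0.67), ([187.0, 301.0], 0.22)]
clip top [([196.0, 422.0], 0.81), ([220.0, 384.0], 0.71), ([206.0, 240.0], 0.23)]
clip_grip side [([264.0, 399.0], 0.93), ([227.0, 345.0], 0.77)]
clip_grip top [([194.0, 424.0], 0.49)]
clip_mouth side [([286.0, 392.0], 0.76), ([250.0, 342.0], 0.67)]
clip_mouth top [([196.0, 420.0], 0.7), ([225.0, 386.0], 0.61)]
tall_stand_edge side [([149.0, 297.0], 0.73), ([127.0, 272.0], 0.69)]
tall_stand_edge top [([214.0, 169.0], 0.98), ([206.0, 241.0], 0.87), ([225.0, 452.0], 0.21)]
low_stand_edge side [([234.0, 340.0], 0.65)]
low_stand_edge top [([222.0, 381.0], 0.97)]
tall_stand side [([189.0, 299.0], 0.69), ([162.0, 276.0], 0.57), ([223.0, 306.0], 0.25)]
tall_stand top [([221.0, 181.0], 0.96), ([212.0, 252.0], 0.58)]
low_stand side [([262.0, 339.0], 0.85), ([189.0, 298.0], 0.34)]
low_stand top [([225.0, 381.0], 0.81), ([224.0, 451.0], 0.3)]
shot_glass side [([205.0, 336.0], 0.7)]
shot_glass top [([196.0, 302.0], 0.8)]
jigger side [([219.0, 307.0], 0.76), ([208.0, 335.0], 0.44)]
jigger top [([228.0, 313.0], 0.46)]
egg_cup side [([320.0, 380.0], 0.96), ([222.0, 307.0], 0.47)]
egg_cup top [([224.0, 451.0], 0.83)]
```

```bash
python3 -c "
import cv2,numpy as np
a=[cv2.imread(f'pics/{c}0.png') for c in('side','top')]
cv2.imwrite('pics/both0.png',cv2.resize(np.vstack(a),(480,600)))"
```

```text
(no output)
```

View pics/side0.png

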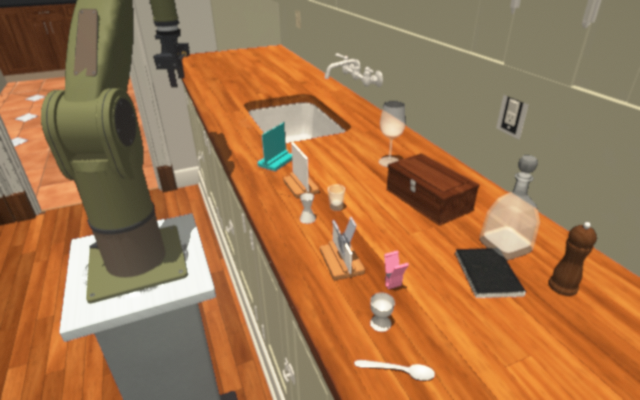

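View pics/top0.png

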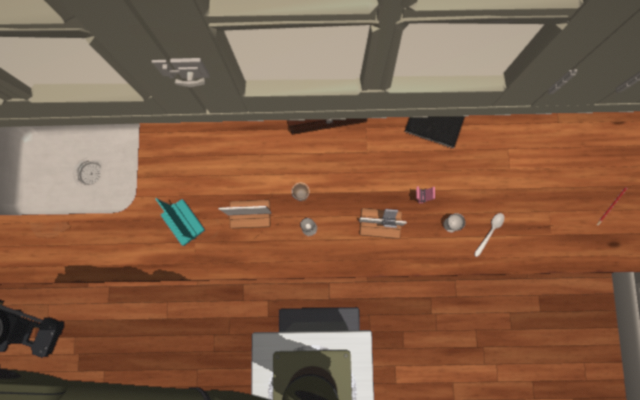

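The pictures show the clip on the low card at side (238,344) / top (220,386), the white tall card at side (165,300) / top (209,245), the turquoise look-alike at its left, and the pink clip at top (196,422). The camera rotation is a quaternion, so I'll fix my helper and triangulate.

```bash
sed -i "s/np.array(s\['rotation'\]).reshape(3,3)/R.from_quat(s['rotation']).as_matrix()/" h.py
python3 - <<'E'
from h import *
np.set_printoptions(precision=3,suppress=True)
S={c:snap(c) for c in('side','top')}
near={'clip':((238,344),(220,384)),'clip_grip':((227,345),(220,385)),'clip_mouth':((250,342),(225,386)),'tall_stand_edge':((149,297),(206,241)),'low_stand_edge':((234,340),(222,381)),'tall_stand':((189,299),(212,252)),'low_stand':((262,339),(225,381)),'shot_glass':((205,336),(196,302)),'jigger':((219,307),(228,313)),'egg_cup':((320,380),(224,451))}
for l,n in near.items():
    p=[]
    for c,m in zip(S,n):
        L=[d['location'] for d in r.spot_point(l,c)]
        L=[x for x in L if np.hypot(*(np.array(x)-m))<8]
        p.append(L[0] if L else None)
    print(l,p)
    if p[0] is not None and p[1] is not None: print('   ',*tri(S['side'],p[0],S['top'],p[1]))
st=r.get_state(); print(st['tool_pos'],R.from_quat(st['eef_rot']).as_matrix(),st['clock'],st['contact_force'])
t=S['top']['img'][180:250,200:480,::-1]
a=cv2.resize(t,None,fx=2.85,fy=2.85,interpolation=cv2.INTER_CUBIC)
b=S['side']['img'][130:290,240:420,::-1]
b=cv2.resize(b,None,fx=2.2,fy=2.2,interpolation=cv2.INTER_CUBIC)
b=np.hstack([b,np.zeros((b.shape[0],a.shape[1]-b.shape[1],3),np.uint8)])
cv2.imwrite('pics/z1.png',np.vstack([a,b]))
E
```

```text
clip [[236.9, 345.6], [221.5, 385.2]]
    [ 0.439 -0.201  0.077] 0.011175424531091384
clip_grip [[227.5, 343.9], [218.2, 389.9]]
    [ 0.437 -0.208  0.108] 0.0005695784797967094
clip_mouth [[249.6, 344.8], [222.1, 384.2]]
    [ 0.44  -0.202  0.041] 0.006734966053906514
tall_stand_edge [[148.1, 298.0], [206.4, 241.2]]
    [0.472 0.168 0.128] 0.003406903437223579
low_stand_edge [[237.3, 340.8], [224.4, 384.2]]
    [ 0.43  -0.198  0.076] 0.008502117534268855
tall_stand [[188.4, 301.2], [212.0, 250.8]]
    [ 0.477  0.167 -0.007] 0.0052603624475586344
low_stand [[261.3, 339.8], [221.7, 379.1]]
    [ 0.44  -0.191 -0.001] 0.006417771633714444
shot_glass [[207.6, 336.7], [194.6, 301.1]]
    [ 0.526  0.024 -0.004] 0.001685750443079585
jigger [[216.7, 304.7], [227.3, 310.9]]
    [ 0.426 -0.002  0.01 ] 0.008789850348044151
egg_cup [[321.9, 382.7], [223.9, 452.3]]
    [ 0.433 -0.393  0.005] 0.003163618998980094
[0.207 0.59  0.216] [[-0.944  0.33   0.   ]
 [ 0.33   0.944  0.   ]
 [-0.     0.    -1.   ]] 2.2 [-0.523  0.153 -0.042]
```

View pics/z1.png

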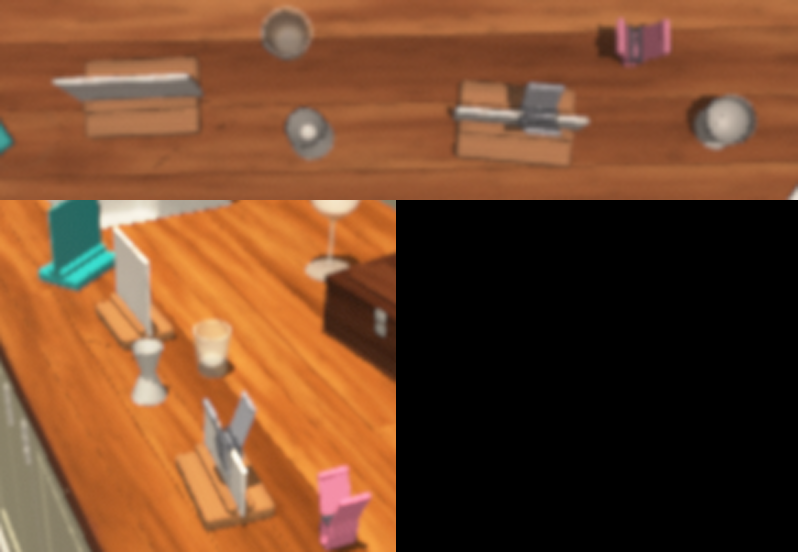

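```bash
python3 - <<'E'
from h import *
np.set_printoptions(precision=4,suppress=True)
s=snap('top');sd=snap('side')
f=lambda x,y,z:onz(s,(180+(y+.5)/2.85-.5,200+(x+.5)/2.85-.5),z)
g=lambda x,y,z:onz(sd,(130+(y-200+.5)/2.2-.5,240+(x+.5)/2.2-.5),z)
for n,a,b,z in[('low',(455,111),(588,121),.075),('tall',(54,82),(189,75),.125)]:
    A,B=f(*a,z),f(*b,z);v=A-B;print(n,A,B,(A+B)/2,np.linalg.norm(v),np.degrees(np.arctan2(-v[0],v[1])))
print('handle far top corners',f(528,84,.123),f(565,87,.123)); print('near handle top',f(523,133,.123),f(556,135,.123))
print('far corners side',g(241,394,.123),g(255,403,.123),'near',g(205,401,.123))
print('low edge ends side',g(243,512,.027),g(204,403,.123),'tall edge ends',g(115,230,.125),g(149,265,.125))
for p in ([.435,-.203,.081],[.437,-.208,.108]): print('proj',proj(s,p),proj(sd,p))
E
```

```text
low [ 0.4428 -0.1324  0.075 ] [ 0.4308 -0.2537  0.075 ] [ 0.4368 -0.1931  0.075 ] 0.12183671954082871 -5.624271177399833
tall [0.47   0.2258 0.125 ] [0.4735 0.1056 0.125 ] [0.4718 0.1657 0.125 ] 0.1202668490934394 1.6971093782110676
handle far top corners [ 0.459  -0.1945  0.123 ] [ 0.4555 -0.227   0.123 ]
near handle top [ 0.4155 -0.1883  0.123 ] [ 0.4131 -0.2171  0.123 ]
far corners side [ 0.4542 -0.1985  0.123 ] [ 0.46   -0.2178  0.123 ] near [ 0.4166 -0.195   0.123 ]
low edge ends side [ 0.4292 -0.2595  0.027 ] [ 0.4143 -0.1977  0.123 ] tall edge ends [0.4672 0.2125 0.125 ] [0.4714 0.0976 0.125 ]
proj [220.6744 386.7368] [236.5504 341.9128]
proj [218.4701 389.9447] [227.7007 343.9139]
```

```bash
python3 -m jog '[{"translation":[0,0,0],"twist":0.98,"claw":100},{"translation":[0,0,0],"twist":0.98,"claw":100},{"translation":[0,0,0],"twist":0.98,"claw":100},{"translation":[0,0,0],"twist":0.98,"claw":100},{"translation":[0,0,0],"twist":0.98,"claw":100},{"translation":[0,0,0],"twist":0.98,"claw":100},{"translation":[0,0,0],"twist":0.98,"claw":100},{"translation":[0,0,0],"twist":0.98,"claw":100},{"translation":[0,0,0],"twist":0.98,"claw":100},{"translation":[0,0,0],"twist":0.98,"claw":100},{"translation":[0,0,0],"twist":0.98,"claw":100},{"translation":[0,0,0],"twist":0.98,"claw":100},{"translation":[0,0,0],"twist":0.94,"claw":100},{"translation":[0,0,0],"twist":0,"claw":100}]' 25
cat > w.py <<'E'
from h import *
import sys
np.set_printoptions(precision=3,suppress=True)
# remaining shift (tool units) to targets given as x,y,z triples; yaw of tool y
st=r.get_state();M=R.from_quat(st['eef_rot']).as_matrix();p=np.array(st['tool_pos'])
print('t',round(st['clock'],2),'q',np.array(st['q']),'p',p,'yaw',np.degrees(np.arctan2(M[1,1],M[0,1])).round(2),'tilt',M[:,2],'F',np.array(st['contact_force']),'op',round(st['opening'],4))
for a in sys.argv[1:]:
    t=np.array(eval('['+a+']'));print(a,'->units',M.T@(t-p)/.04);p=t
E
python3 w.py .5,.3,.216 .436,-.207,.216 .436,-.207,.092
```

```text
clock: 3.47
tool_pos: [0.2063, 0.59, 0.2163]
eef_rot: [0.741, 0.672, 0.0, 0.0]
contact_force: [0.2, 0.4, -0.7]
opening: 1.0
t 3.47 q [-1.415  0.695  0.195  1.578 -0.161  0.885 -1.261] p [0.206 0.59  0.216] yaw -5.61 tilt [ 0. -0. -1.] F [ 0.213  0.432 -0.75 ] op 1.0004
.5,.3,.216 ->units [-6.497  8.017  0.01 ]
.436,-.207,.216 ->units [-12.771  -0.352  -0.   ]
.436,-.207,.092 ->units [ 0.    -0.001  3.1  ]
```

```bash
python3 -m jog '[{"translation":[-0.5,0.62,0],"twist":0,"claw":100},{"translation":[-0.5,0.62,0],"twist":0,"claw":100},{"translation":[-0.5,0.62,0],"twist":0,"claw":100},{"translation":[-0.5,0.62,0],"twist":0,"claw":100},{"translation":[-0.5,0.62,0],"twist":0,"claw":100},{"translation":[-0.5,0.62,0],"twist":0,"claw":100},{"translation":[-0.5,0.62,0],"twist":0,"claw":100},{"translation":[-0.5,0.62,0],"twist":0,"claw":100},{"translation":[-0.5,0.62,0],"twist":0,"claw":100},{"translation":[-0.5,0.62,0],"twist":0,"claw":100},{"translation":[-0.5,0.62,0],"twist":0,"claw":100},{"translation":[-0.5,0.62,0],"twist":0,"claw":100},{"translation":[-0.5,0.58,0],"twist":0,"claw":100},{"translation":[-0.7,0,0],"twist":0,"claw":100},{"translation":[-0.7,0,0],"twist":0,"claw":100},{"translation":[-0.7,0,0],"twist":0,"claw":100},{"translation":[-0.7,0,0],"twist":0,"claw":100},{"translation":[-0.7,0,0],"twist":0,"claw":100},{"translation":[-0.7,0,0],"twist":0,"claw":100},{"translation":[0,0,0],"twist":0,"claw":100}]'
python3 w.py .436,-.207,.216
```

```text
clock: 5.13
tool_pos: [0.4842, 0.1262, 0.2166]
eef_rot: [0.742, 0.67, -0.002, 0.001]
contact_force: [-0.6, -0.4, 0.4]
opening: 1.003
t 5.13 q [-0.423  0.53   0.115  1.942 -0.087  0.676 -0.358] p [0.484 0.126 0.217] yaw -5.81 tilt [-0.001 -0.004 -1.   ] F [-0.605 -0.379  0.352] op 1.0026
.436,-.207,.216 ->units [-8.408 -0.356  0.051]
```

```bash
python3 -m jog '[{"translation":[-0.7,-0.03,0],"twist":0,"claw":100},{"translation":[-0.7,-0.03,0],"twist":0,"claw":100},{"translation":[-0.7,-0.03,0],"twist":0,"claw":100},{"translation":[-0.7,-0.03,0],"twist":0,"claw":100},{"translation":[-0.7,-0.03,0],"twist":0,"claw":100},{"translation":[-0.7,-0.03,0],"twist":0,"claw":100},{"translation":[-0.7,-0.03,0],"twist":0,"claw":100},{"translation":[-0.7,-0.03,0],"twist":0,"claw":100},{"translation":[-0.7,-0.03,0],"twist":0,"claw":100},{"translation":[-0.7,-0.03,0],"twist":0,"claw":100},{"translation":[-0.7,-0.03,0],"twist":0,"claw":100},{"translation":[-0.7,-0.03,0],"twist":0,"claw":100},{"translation":[0,0,0.6],"twist":0,"claw":100},{"translation":[0,0,0.6],"twist":0,"claw":100},{"translation":[0,0,0],"twist":0,"claw":100},{"translation":[0,0,0],"twist":0,"claw":100}]'
python3 w.py .436,-.207,.092
python3 - <<'E'
from h import *
S={c:snap(c) for c in('side','top')}
a=cv2.resize(S['top']['img'][170:270,330:450,::-1],None,fx=4,fy=4,interpolation=cv2.INTER_CUBIC)
b=cv2.resize(S['side']['img'][190:290,290:370,::-1],None,fx=4,fy=4,interpolation=cv2.INTER_CUBIC)
cv2.imwrite('pics/z2.png',np.hstack([a,b]))
E
```

```text
clock: 6.47
tool_pos: [0.438, -0.1993, 0.1679]
eef_rot: [0.739, 0.673, -0.0, -0.001]
contact_force: [-0.3, 0.6, 0.1]
opening: 1.002
t 6.47 q [ 0.304  0.585  0.043  2.046 -0.049  0.513  0.289] p [ 0.438 -0.199  0.168] yaw -5.37 tilt [-0.002  0.001 -1.   ] F [-0.324  0.571  0.056] op 1.0022
.436,-.207,.092 ->units [-0.198 -0.026  1.897]
```

View pics/z2.png

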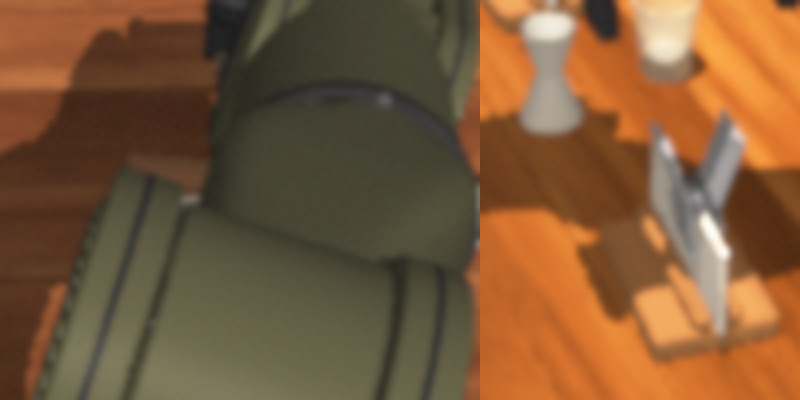

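The black fingertips (side crop (600,20) and (790,5)) straddle the clip handles ((655,125), (735,120)) centrally. The top view is blocked by the arm. Descending.

```bash
python3 -m jog '[{"translation":[-0.2,-0.03,0.3],"twist":0.04,"claw":100},{"translation":[0,0,0.4],"twist":0,"claw":100},{"translation":[0,0,0.4],"twist":0,"claw":100},{"translation":[0,0,0.4],"twist":0,"claw":100},{"translation":[0,0,0.35],"twist":0,"claw":100},{"translation":[0,0,0],"twist":0,"claw":100},{"translation":[0,0,0],"twist":0,"claw":100}]'
python3 w.py .436,-.207,.092
python3 - <<'E'
from h import *
s=snap('side')
b=cv2.resize(s['img'][170:280,270:410,::-1],None,fx=4,fy=4,interpolation=cv2.INTER_CUBIC)
cv2.imwrite('pics/z3.png',b)
E
```

```text
clock: 7.15
tool_pos: [0.437, -0.2076, 0.095]
eef_rot: [0.741, 0.671, 0.0, 0.0]
contact_force: [-0.5, -0.2, 0.5]
opening: 0.999
t 7.15 q [ 0.332  0.721  0.026  2.098 -0.054  0.322  0.304] p [ 0.437 -0.208  0.095] yaw -5.67 tilt [ 0.001 -0.    -1.   ] F [-0.47  -0.224  0.536] op 0.9987
.436,-.207,.092 ->units [ 0.012 -0.027  0.075]
```

View pics/z3.png

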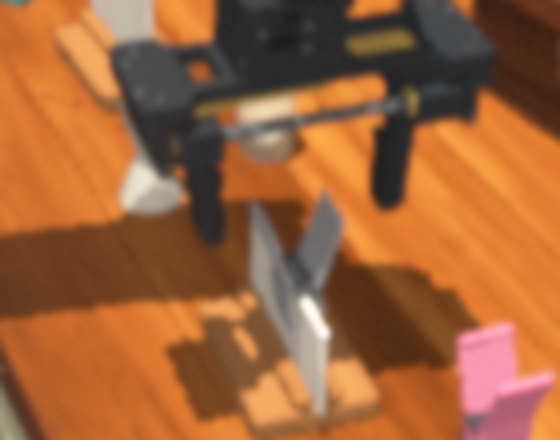

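```bash
python3 - <<'E'
from h import *
s=snap('side')
d=np.array([.995,-.098,0])
for k in(-.044,-.06,0,.044,.06):
  for z in (.095,.11): 
    q=proj(s,np.array([.437,-.2076,z])+k*d); print(k,z,'crop xy',((q-[170,270])*4)[::-1].round())
for z in(.111,.123): 
  for k in(-.024,.024):
    q=proj(s,np.array([.436,-.207,z])+k*d); print('handle',k,z,((q-[170,270])*4)[::-1].round())
E
```

```text
-0.044 0.095 crop xy [218. 265.]
-0.044 0.11 crop xy [218. 243.]
-0.06 0.095 crop xy [190. 270.]
-0.06 0.11 crop xy [190. 248.]
0 0.095 crop xy [295. 250.]
0 0.11 crop xy [295. 227.]
0.044 0.095 crop xy [370. 235.]
0.044 0.11 crop xy [371. 213.]
0.06 0.095 crop xy [396. 229.]
0.06 0.11 crop xy [398. 207.]
handle -0.024 0.111 [251. 234.]
handle 0.024 0.111 [335. 218.]
handle -0.024 0.123 [251. 216.]
handle 0.024 0.123 [335. 200.]
```

The fingertips sit about 17 mm higher than TCP when open, so they swing on an arc and come down as they close. I'll rise slightly during the squeeze to compensate.

```bash
python3 -m jog '[{"translation":[0,0,0.06],"twist":0,"claw":60},{"translation":[0,0,0],"twist":0,"claw":56},{"translation":[0,0,0],"twist":0,"claw":56},{"translation":[0,0,0],"twist":0,"claw":56},{"translation":[0,0,0],"twist":0,"claw":56}]' 25
python3 -m jog '[{"translation":[0,0,-0.03],"twist":0,"claw":48},{"translation":[0,0,-0.03],"twist":0,"claw":40},{"translation":[0,0,-0.02],"twist":0,"claw":32},{"translation":[0,0,-0.02],"twist":0,"claw":24},{"translation":[0,0,0],"twist":0,"claw":16},{"translation":[0,0,0],"twist":0,"claw":0},{"translation":[0,0,0],"twist":0,"claw":0},{"translation":[0,0,0],"twist":0,"claw":0},{"translation":[0,0,0],"twist":0,"claw":0}]' 25
python3 w.py
python3 - <<'E'
from h import *
s=snap('side')
b=cv2.resize(s['img'][170:280,270:410,::-1],None,fx=4,fy=4,interpolation=cv2.INTER_CUBIC)
cv2.imwrite('pics/z4.png',b)
E
```

```text
clock: 7.67
tool_pos: [0.4365, -0.2078, 0.0921]
eef_rot: [0.742, 0.671, 0.0, 0.0]
contact_force: [-0.3, -0.3, -0.6]
opening: 0.643
clock: 8.42
tool_pos: [0.438, -0.2081, 0.0972]
eef_rot: [0.742, 0.671, 0.001, 0.002]
contact_force: [0.0, 0.7, 12.1]
opening: 0.185
t 8.42 q [ 0.333  0.717  0.026  2.097 -0.054  0.325  0.303] p [ 0.438 -0.208  0.097] yaw -5.73 tilt [ 0.004 -0.001 -1.   ] F [ 0.019  0.692 12.121] op 0.1852
```

View pics/z4.png

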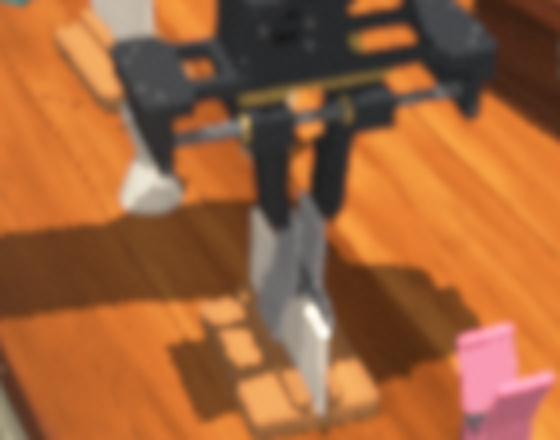

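Opening 0.185 means about 16 mm, so the handles are at the stop; the fingertips at (280,222) and (325,215) hold the upper part of the handles. Lifting.

```bash
python3 -m jog '[{"translation":[0,0,-0.1],"twist":0,"claw":0},{"translation":[0,0,-0.2],"twist":0,"claw":0},{"translation":[0,0,-0.3],"twist":0,"claw":0},{"translation":[0,0,-0.4],"twist":0,"claw":0},{"translation":[0,0,-0.4],"twist":0,"claw":0},{"translation":[0,0,-0.4],"twist":0,"claw":0},{"translation":[0,0,-0.4],"twist":0,"claw":0},{"translation":[0,0,-0.3],"twist":0,"claw":0},{"translation":[0,0,-0.2],"twist":0,"claw":0},{"translation":[0,0,-0.1],"twist":0,"claw":0},{"translation":[0,0,0],"twist":0,"claw":0},{"translation":[0,0,0],"twist":0,"claw":0},{"translation":[0,0,0],"twist":0,"claw":0},{"translation":[0,0,0],"twist":0,"claw":0}]'
python3 w.py .4718,.1657,.21
python3 - <<'E'
from h import *
s=snap('side')
st=r.get_state();p=np.array(st['tool_pos'])
b=cv2.resize(s['img'][130:280,270:410,::-1],None,fx=4,fy=4,interpolation=cv2.INTER_CUBIC)
cv2.imwrite('pics/z5.png',b)
for l in('clip','clip_grip','clip_mouth'): print(l,[(d['location'],round(d['confidence'],2)) for d in r.spot_point(l,'side')])
for dz in (0,-.03,-.06,-.08): print(dz,proj(s,p+[0,0,dz]))
E
```

```text
clock: 9.63
tool_pos: [0.4359, -0.2076, 0.2072]
eef_rot: [0.742, 0.671, -0.0, -0.001]
contact_force: [0.4, 0.3, -1.4]
opening: 0.178
t 9.63 q [ 0.315  0.522  0.053  2.    -0.045  0.623  0.297] p [ 0.436 -0.208  0.207] yaw -5.73 tilt [-0.002  0.001 -1.   ] F [ 0.439  0.336 -1.391] op 0.1783
.4718,.1657,.21 ->units [ 9.374 -0.039 -0.066]
clip [([272.6, 394.3], 0.81), ([194.2, 343.1], 0.74)]
clip_grip [([264.2, 394.9], 0.77), ([183.8, 342.6], 0.76)]
clip_mouth [([282.6, 391.7], 0.96), ([211.7, 341.3], 0.66)]
0 [188.52967791 344.21570399]
-0.03 [200.86546257 343.95786227]
-0.06 [212.76388487 343.70916228]
-0.08 [220.46453949 343.54820373]
```

View pics/z5.png

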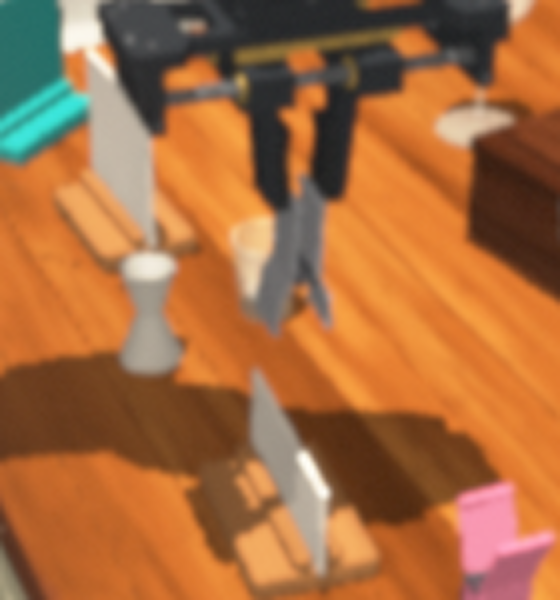

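The clip is off the low card, held open and upright (lips at crop (278,335) and (325,325)), and both stands are unmoved. The mouth is about 51 mm below the TCP, which matches the plan. Moving to above the tall card.

```bash
python3 -m jog '[{"translation":[0.2,0,0],"twist":0,"claw":0},{"translation":[0.4,0,0],"twist":0,"claw":0},{"translation":[0.6,0,0],"twist":0,"claw":0},{"translation":[0.6,0,0],"twist":0,"claw":0},{"translation":[0.6,0,0],"twist":0,"claw":0},{"translation":[0.6,0,0],"twist":0,"claw":0},{"translation":[0.6,0,0],"twist":0,"claw":0},{"translation":[0.6,0,0],"twist":0,"claw":0},{"translation":[0.6,0,0],"twist":0,"claw":0},{"translation":[0.6,0,0],"twist":0,"claw":0},{"translation":[0.6,0,0],"twist":0,"claw":0},{"translation":[0.6,0,0],"twist":0,"claw":0},{"translation":[0.6,0,0],"twist":0,"claw":0},{"translation":[0.6,0,0],"twist":0,"claw":0},{"translation":[0.6,0,0],"twist":0,"claw":0},{"translation":[0.4,0,0],"twist":-0.4,"claw":0},{"translation":[0.3,0,0],"twist":-0.4,"claw":0},{"translation":[0.2,0,0],"twist":-0.45,"claw":0},{"translation":[0,0,0],"twist":0,"claw":0},{"translation":[0,0,0],"twist":0,"claw":0}]'
python3 w.py .4718,.1657,.2072 .4718,.1657,.162
```

```text
clock: 11.5
tool_pos: [0.4722, 0.1615, 0.2079]
eef_rot: [0.696, 0.718, -0.0, 0.0]
contact_force: [-0.6, -0.5, -1.0]
opening: 0.185
t 11.5 q [-0.477  0.54   0.085  1.957 -0.071  0.648 -0.317] p [0.472 0.162 0.208] yaw 1.73 tilt [-0.    -0.001 -1.   ] F [-0.603 -0.522 -0.978] op 0.1845
.4718,.1657,.2072 ->units [ 0.104 -0.008  0.016]
.4718,.1657,.162 ->units [0.001 0.    1.13 ]
```

```bash
python3 - <<'E'
from h import *
S={c:snap(c) for c in('side','top')}
for c in S:
  for l in('clip','clip_mouth','tall_stand_edge'): print(c,l,[(d['location'],round(d['confidence'],2)) for d in r.spot_point(l,c)])
  p=np.array(r.get_state()['tool_pos'])
  for dz in(0,-.016,-.05): print(dz,proj(S[c],p+[0,0,dz]))
  print('edge',proj(S[c],[.4718,.1657,.125]))
b=cv2.resize(S['side']['img'][90:200,240:350,::-1],None,fx=5,fy=5,interpolation=cv2.INTER_CUBIC)
cv2.imwrite('pics/z6.png',b)
E
```

```text
side clip [([272.6, 394.6], 0.77), ([126.6, 298.6], 0.69)]
side clip_mouth [([286.4, 390.9], 0.85), ([139.6, 297.5], 0.56)]
side tall_stand_edge [([126.8, 272.5], 0.71), ([149.7, 299.0], 0.7)]
0 [122.70261759 298.58449898]
-0.016 [128.11789403 298.81101161]
-0.05 [139.36941189 299.28164516]
edge [149.38426718 298.96756906]
top clip [([198.3, 421.4], 0.8), ([201.4, 236.3], 0.4)]
top clip_mouth [([205.3, 240.4], 0.5), ([195.8, 422.1], 0.46)]
top tall_stand_edge [([204.6, 244.1], 0.94), ([224.6, 449.6], 0.33)]
0 [201.32596692 237.39177404]
-0.016 [202.46927799 238.69492487]
-0.05 [204.79490823 241.34568811]
edge [207.20433733 242.28668258]
```

View pics/z6.png

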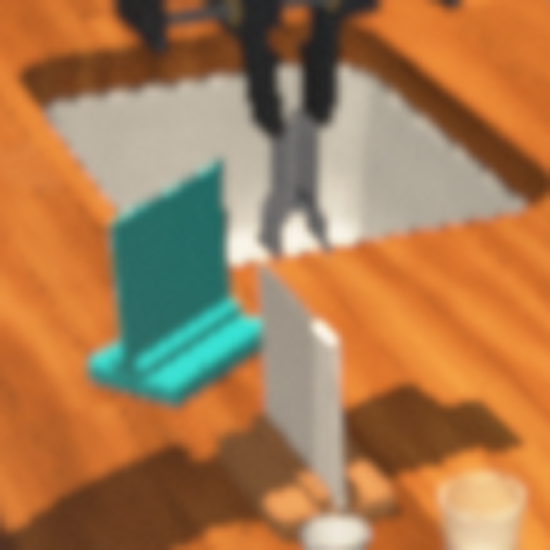

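Detections and predictions agree within 1–2 px: mouth at side (139.5,298), card edge mid at (149.5,299), lips centred over the edge. Lowering.

```bash
python3 -m jog '[{"translation":[0.1,0,0.13],"twist":0,"claw":0},{"translation":[0,0,0.2],"twist":0,"claw":0},{"translation":[0,0,0.2],"twist":0,"claw":0},{"translation":[0,0,0.2],"twist":0,"claw":0},{"translation":[0,0,0.2],"twist":0,"claw":0},{"translation":[0,0,0.15],"twist":0,"claw":0},{"translation":[0,0,0.06],"twist":0,"claw":0},{"translation":[0,0,0],"twist":0,"claw":0},{"translation":[0,0,0],"twist":0,"claw":0},{"translation":[0,0,0],"twist":0,"claw":0},{"translation":[0,0,0],"twist":0,"claw":0}]'
python3 w.py .4718,.1657,.161
python3 - <<'E'
from h import *
S={c:snap(c) for c in('side','top')}
for c in S:
  for l in('clip','clip_mouth','tall_stand_edge'): print(c,l,[(d['location'],round(d['confidence'],2)) for d in r.spot_point(l,c)])
  p=np.array(r.get_state()['tool_pos'])
  for dz in(-.016,-.05): print(dz,proj(S[c],p+[0,0,dz]))
b=cv2.resize(S['side']['img'][100:210,240:350,::-1],None,fx=5,fy=5,interpolation=cv2.INTER_CUBIC)
cv2.imwrite('pics/z7.png',b)
E
```

```text
clock: 12.82
tool_pos: [0.4726, 0.1665, 0.1627]
eef_rot: [0.696, 0.718, 0.0, 0.0]
contact_force: [-0.3, -0.6, -0.9]
opening: 0.172
t 12.82 q [-0.475  0.614  0.071  2.    -0.081  0.53  -0.317] p [0.473 0.167 0.163] yaw 1.76 tilt [ 0.001  0.    -1.   ] F [-0.281 -0.59  -0.882] op 0.1719
.4718,.1657,.161 ->units [-0.02  -0.02   0.042]
side clip [([274.1, 391.8], 0.93), ([128.6, 299.3], 0.75), ([139.8, 300.3], 0.63)]
side clip_mouth [([155.2, 298.9], 0.82), ([284.4, 392.0], 0.61)]
side tall_stand_edge [([148.8, 298.2], 0.8), ([125.2, 273.3], 0.64), ([259.0, 339.0], 0.49), ([130.4, 295.6], 0.42)]
-0.016 [142.3810838  298.76216646]
-0.05 [153.16193652 299.22264932]
top clip [([206.8, 238.2], 0.54), ([197.9, 420.5], 0.46)]
top clip_mouth [([193.4, 421.6], 0.64), ([209.4, 242.2], 0.51)]
top tall_stand_edge [([206.1, 244.0], 0.56), ([220.6, 382.9], 0.56)]
-0.016 [205.64866523 240.38212803]
-0.05 [207.79799372 242.88614986]
```

View pics/z7.png

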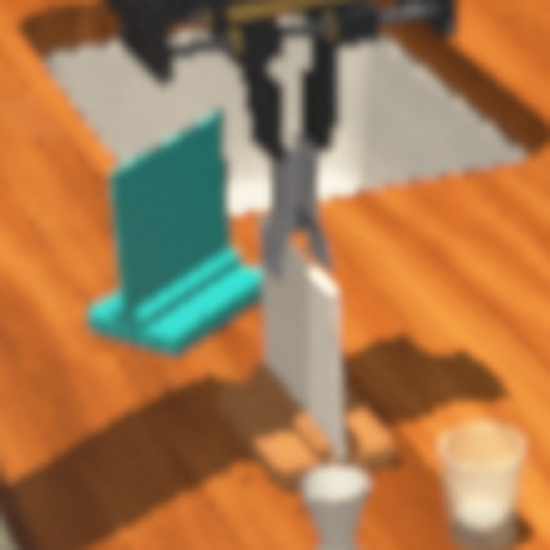

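The jaws straddle the card: left lip at (275,275), right lip at (325,262), card edge between them at about (296,250). The wrist force hasn't changed, so nothing is touching. Handing in.

```bash
python3 -m jog '[{"translation":[0,0,0.03],"twist":0,"claw":0},{"translation":[0,0,0],"twist":0,"claw":0},{"translation":[0,0,0],"twist":0,"claw":0},{"translation":[0,0,0],"twist":0,"claw":0}]' && python3 -c "
from plant import r
r.finish_job(); s=r.get_state(); print(s['tool_pos'],s['contact_force'],s['opening'])"
```

```text
clock: 13.55
tool_pos: [0.4723, 0.1664, 0.1611]
eef_rot: [0.696, 0.718, 0.0, -0.0]
contact_force: [-0.1, 0.2, -0.0]
opening: 0.178
the job is handed in; nothing more can be done
the job is handed in; nothing more can be done
```

I squeezed the steel clip to its stop, lifted it off the low card, and handed in the job at 13.55 s with the clip held open over the middle of the tall card's top edge.

- **Grip:** the opening was 0.178, about 16 mm, so the handles are at their stop and the jaws fully open. The grip force was 25 N. The pads hold the upper part of the handles, a little higher than I had aimed for.
- **Position:** from the TCP pose, the mouth is about 14 mm below the card's edge. It is within about 1 mm of the edge's middle across and along the card, and in line with it to about 0.1 degree.
- **Depth disagreement:** the networks' side-view estimate, taken just before a last 1.6 mm lowering, put the mouth about 2 px (around 5 mm) lower than the pose did. The depth is therefore somewhere between 14 and 19 mm, still within the allowed 7 to 23 mm.
- **Contact:** wrist force was about 0.2 N at the end, and the last picture showed one jaw on each side with a gap to the card.
- **Stands and bystanders:** the pictures showed no movement, but I did not measure their positions again at the end. While squeezing, the tool pressed down on the clip with about 12 N, which went away when I lifted.

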